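# Show how a colour is mixed from the paint tin

## Robot

A 7-joint arm with a two-finger parallel gripper is mounted at the origin on a cart in front of the work surface, level with it; the furniture and walls round the work are solid. World frame = base frame: x ahead of the robot, y to its left, z up, the work surface at z = 0. Lengths are in mm, angles in rad, forces in N, time in s.
With the tool pointing down it reaches from about 400 to 875 mm from the base axis. Payload 4.4 kg.
Tool frame: the origin (TCP) lies between the finger pads, 19 mm behind the fingertips; this is the grasp point; z points along the fingers, y is the line along which they close (so a half turn about z gives the same grasp; the last joint's range is limited). The gripper opens to 85 mm and grips with 20 to 120 N. Pads are 22 mm wide; open, the fingers measure 114 mm over their backs; the gripper's body (76 mm by 85 mm) begins 54 mm behind the grasp point. The pads swing forward as they close: fully open they stand 13 mm farther back than shut.
Start: joints at [-1.225, 0.628, 0.038, 1.517, -0.027, 0.996, -0.02], TCP at [260.148, 595.685, 250.013] pointing down, gripper open.
Joint ranges: [-3.06, 3.06], [-0.37, 2.12], [-1.25, 1.32], [0.18, 2.47], [-1.1, 4.24], [0.23, 1.98], [-2.94, 2.94]. Speed limits (rad/s): [2.57, 2.57, 3.14, 3.14, 3.14, 3.14, 3.14].

## Interface

Orientations are given as [roll, pitch, yaw] about the fixed x, y, z axes, in that order (R = Rz(yaw) Ry(pitch) Rx(roll)).
In Python, from cell import ctrl, get_image, get_calibration gives the robot as it stands.
- The arm moves only by the shell command python3 -m creep 'ROWS'. ROWS is JSON, a list of rows, each an object of numbers: "dx", "dy", "dz": the shift along the world's x, y, z normalised to -1 to 1, where 1 is 0.4 m; "rx", "ry", "rz": the turn, a rotation vector about the world's x, y, z normalised to -1 to 1, where 1 is 2 pi rad; "grip": the closure, from -1 (fully open) to 1 (shut). A call has exactly 5 rows; each row is the pose to reach, as a shift and turn from the pose commanded when the call began, turning the shorter way round; what a row does not reach only later rows make up. A row lasts 1/8 s, in which the tool goes at most 62.5 mm and 10.7 degrees, less where a joint would pass 70% of its speed; a pose out of reach is approached as far as the arm can. A call with a number of a shift or a turn outside -1 to 1 is refused whole. A call with a gripper value outside its range is refused whole. The fingers move at their own pace and stop on an object; the grip force is fixed at half the most. Time passes only in rows, so rows that repeat a pose let the fingers close, or fill a call up. It gives the time, the measured TCP pose, the force, the opening and the grip force at its end, in the units of the state.
- ctrl.read_state(): the state, without advancing time (a new reading comes with each control period).
- get_image(name): name is "side" or "top"; returns the picture (420x560x3 uint8, red, green, blue); there is no depth.
- get_calibration(name): a dict with "mtx" (3x3 intrinsics, pixels), "distortion" ([k1, k2, p1, p2, k3] as OpenCV has them; the pictures are not rectified), "world_from_camera" (4x4, takes a point from camera to world coordinates). Camera axes: x right, y down, z forward; pixel columns grow to the right and rows downward; lengths in mm; the calibration is good to about 2 mm. A picture is of the moment at which its call begins. get_calibration takes no time and is no camera call.
- ctrl.finish_job(): hands the job in; it is judged then, once.
The state is a dict: "clock": time; "qpos": joint angles; "qd": joint speeds; "tau": joint torques, N m; "eef_pos": TCP position; "tool_rot": TCP orientation; "force": force on the tool from outside, world axes, zero at the start; "torque": the same for the moment, N m; "width": finger opening in mm; "gripper_force": force on a finger pad.
Only numpy, scipy, OpenCV 4.12 (cv2) and the standard library are available. Lean on these libraries where they do the work, as an engineer would, in place of code of your own. Each camera call takes 0.05 s, during which the arm holds its last target. There are 200 camera calls.

## Task

Show the next painter how a colour is mixed: with a fingertip, gently push the half-open lid of the flat black paint tin all the way back, so that it lies open as the mixing tray. Then point for a second at the pan at the left end of the back row, next for a second at the second pan from the right in the front row (seen from the front of the tin, hinge at the back), and finish still pointing at the middle of the open lid, each time with the fingertips over the spot, a finger's breadth or two above it and touching nothing. Do not pinch, shift or lift the tin, keep off its body and paints once the lid is open, and leave everything round it as it lies.

Things in the scene. Friction and masses are not known exactly. Their poses are not given: they have to be found in the camera images.
- tin: Flat black half-pan paint tin, 81x190x19 mm shut, loose (about 0.5 kg). Origin: centre of its underside. +x points to the hinge (back), +y to the left along the tin, z up. Twelve 25 mm square pans, tops 8 mm high, in two rows of six: rows at x = -18 (front) and +14 mm, pans at y = +-16, +-47, +-78 mm. Rim walls 12 mm high.
- tin_lid (a joint): Angle of the lid: 0 shut, 1.57 upright, 2.88 rad at its stop, all the way back. The hinge line runs along the tin's y at x = +39, z = 12 mm; the lid is 190 mm long, its free front edge 80 mm from the hinge. It starts at about 0.8 to 1.25, leaning over the pans. About 0.3 N at the free edge moves it; it stays where it is left. Heavy pushing at its stop tips the tin (2 N at the edge).
- pan_first (a point): Middle of the top of the pan at the left end (+y) of the back row, beside the hinge: the first to point at. In the tin's frame at x +14, y +78, z 8 mm. Pan 25 mm square.
- pan_second (a point): Middle of the top of the second pan from the right (-y end) in the front row: the second to point at. In the tin's frame at x -18, y -47, z 8 mm. Pan 25 mm square.
- tray_middle (a point): Middle of the inner face of the lid (78x190 mm), which is the mixing tray. With the lid all the way back this face looks up, sloping 15 degrees, its middle 17 mm above the table and 79 mm behind the tin's origin; its free edge is then 27 mm high.
- sample_tile: White tile with fired stripes, 46x58x8 mm, lying beside the left end of the tin; leave it alone. Origin: centre of its underside.
- brush: Paint brush, 10x159x10 mm, lying beside the right end of the tin; leave it alone. Origin: underside, near its middle; it lies along its own y.
- pencil: Pencil, 9x155x7 mm, lying in front of the tin; leave it alone. Origin: underside, near its middle; it lies along its own y.
- eraser: Eraser in a card sleeve, 21x40x13 mm, lying near the front left corner of the tin; leave it alone. Origin: centre of its underside.
- mug: Unglazed white mug, 77x104x79 mm over its handle, standing to the right; leave it alone. Origin: under it.
- dish: Small unglazed white dish, 96 mm across, 31 mm high, standing to the right; leave it alone. Origin: centre of its underside.
- egg_cup: Unglazed white egg cup, 47 mm across, 49 mm high, standing to the right; leave it alone. Origin: centre of its underside.
There are look-alikes about, which are no part of the job. What is shaped like the tin but white is not meant.

How it is judged (in metres and radians):
On the way, in this order (a step that is already met when the one before it is completed fails the run):
1. the lid has been pushed all the way back (value of joint tin_lid above 2.75 rad), for 0.2 s.
2. pointing at the pan at the left end of the back row, about a second, without contact (value of joint tin_lid above 2.75 rad and horizontal distance between the grasp point and pan_first below 0.012 m and distance between the grasp point and pan_first below 0.07 m and contact force between each of the fingers, the arm and tin below 0.1 N), for 0.8 s.
3. pointing at the second pan from the right in the front row, about a second, without contact (value of joint tin_lid above 2.75 rad and horizontal distance between the grasp point and pan_second below 0.012 m and distance between the grasp point and pan_second below 0.07 m and contact force between each of the fingers, the arm and tin below 0.1 N), for 0.8 s.
At the end, for the whole second after the job is handed in: The lid is back at 2.75 rad or more; the tool point (TCP) stands over the middle of the open lid, within 25 mm sideways and 70 mm of its surface, touching nothing; the tin lies flat within 30 mm of its first place, and the things round it within 15 mm of theirs (value of joint tin_lid above 2.75 rad and horizontal distance between the grasp point and tray_middle below 0.025 m and distance between the grasp point and tray_middle below 0.07 m and contact force between each of the fingers, the arm and tin below 0.1 N and distance of tin from where it was at the start of the episode below 0.03 m and angle between tin's own z axis and vertical below 0.05 rad and linear speed of tin below 0.02 m/s and distance of each of sample_tile, brush, pencil, eraser, mug, dish, egg_cup from where it was at the start of the episode below 0.015 m).
It fails at once if the tin was lifted, tipped or shoved more than 30 mm (distance of tin from where it was at the start of the episode above 0.03 m or angle between tin's own z axis and vertical above 0.15 rad or height (world z) of tin above 0.012 m).
It fails at once if the tin or its lid was pinched or pushed hard (over 15 N) (contact force between any of the fingers, the arm and tin above 15 N).
It fails at once if the tin's body or paints were touched after the lid was open (value of joint tin_lid above 2.6 rad and x of the grasp point in the frame of tin below 0.03 m and contact force between any of the fingers, the arm and tin above 0.3 N).
It fails at once if something round the tin was moved more than 15 mm (distance of any of sample_tile, brush, pencil, eraser, mug, dish, egg_cup from where it was at the start of the episode above 0.015 m).
It also fails if it takes over 54 s, if anything falls off the work surface, if the arm or the gripper's body presses on something with over 40 N, if the wrist force passes 120 N, or if a joint passes its speed limit or range.

## Working session

There is one attempt and no reset: what is moved stays moved. The work goes in short steps, Python scripts to look and compute and a shell command to move; the robot and the scene stay as the last step left them, time stands still between calls to the robot, and variables do not carry over. Pictures are saved under pics/ and viewed, at most 10 in all, crops included, and the job is handed in when it is done.

```bash
mkdir -p pics; python3 - <<'E'
from cell import ctrl,get_image,get_calibration
import cv2,numpy as np
for n in("side","top"):
    im=get_image(n); cv2.imwrite(f"pics/{n}0.png",im[:,:,::-1]); c=get_calibration(n)
    print(n,np.round(c["mtx"],1).tolist(),c["distortion"],np.round(c["world_from_camera"],3).tolist())
s=ctrl.read_state();print(s["clock"],s["eef_pos"],s["tool_rot"],s["width"])
E
```

```text
side [[402.8, 0.0, 284.5], [0.0, 402.8, 209.9], [0.0, 0.0, 1.0]] [-0.12227323  0.          0.          0.          0.        ] [[-0.813, -0.273, 0.514, 28.367], [-0.582, 0.376, -0.721, 534.226], [0.004, -0.885, -0.465, 469.984], [0.0, 0.0, 0.0, 1.0]]
top [[516.7, 0.0, 275.3], [0.0, 516.7, 213.6], [0.0, 0.0, 1.0]] [-0.17520781  0.          0.          0.          0.        ] [[-0.007, -0.998, 0.068, 400.705], [-1.0, 0.007, -0.004, -93.722], [0.004, -0.068, -0.998, 1178.436], [0.0, 0.0, 0.0, 1.0]]
0.1 [259.93693475 595.17678266 249.1761607 ] [-3.13986081e+00  2.87363036e-05  2.72979952e+00] 85.15253620219414
```

View pics/side0.png

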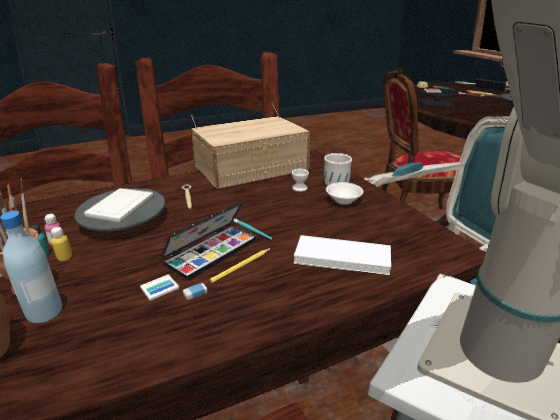

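View pics/top0.png

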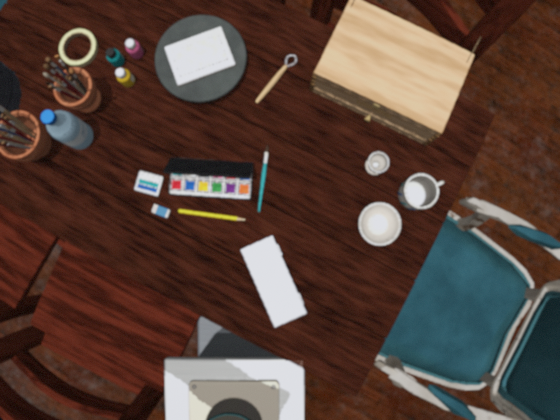

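The top view shows the half-open black tin at about (210,180) with the lid at rows 160-170. The white tin shape lies at (273,280), the tile at (149,183), the eraser at (160,211), the pencil at (212,215) and the brush at (263,180). In the side view the black tin is at (210,245) and the white look-alike at (343,254). There is another flat white object on the dark plate at (200,57) in the top view. The black tin with pans fits the description, so I'll confirm it in crops.

```bash
python3 - <<'E'
import cv2,numpy as np
a=cv2.imread("pics/top0.png")[145:225,130:280];b=cv2.imread("pics/side0.png")[195:305,135:285]
cv2.imwrite("pics/topc.png",cv2.resize(a,None,fx=5.3,fy=5.3,interpolation=2))
cv2.imwrite("pics/sidec.png",cv2.resize(b,None,fx=5.3,fy=5.3,interpolation=2))
E
```

```text
(no output)
```

View pics/topc.png

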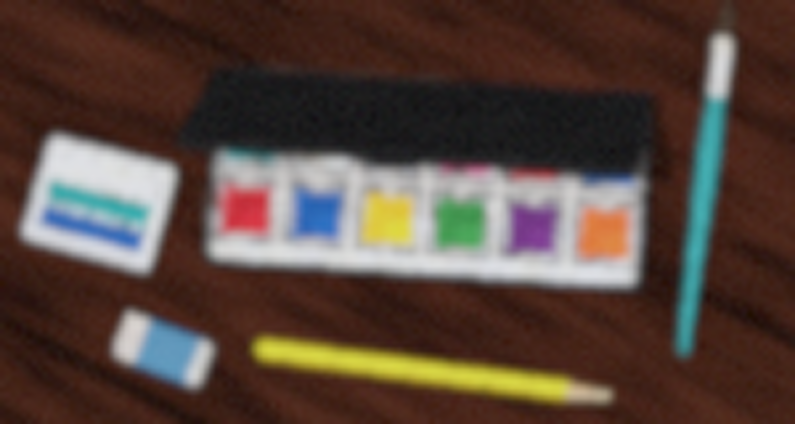

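View pics/sidec.png

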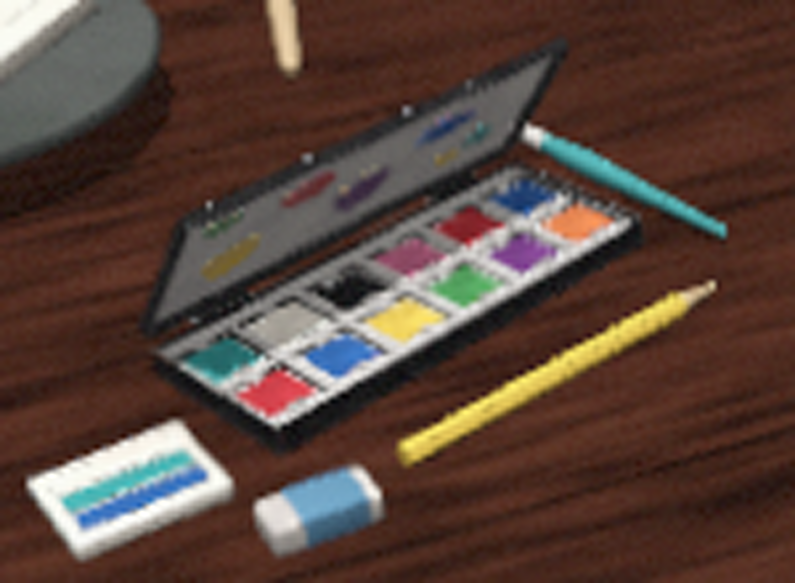

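```bash
cat > h.py <<'E'
import numpy as np,cv2
from cell import get_calibration
from scipy.optimize import least_squares
C={n:get_calibration(n) for n in("top","side")}
def proj(n,P):
    W=np.linalg.inv(C[n]["world_from_camera"]);r=cv2.Rodrigues(W[:3,:3])[0]
    return cv2.projectPoints(np.asarray(P,float).reshape(-1,1,3),r,W[:3,3],C[n]["mtx"],C[n]["distortion"])[0][:,0]
def tri(pt,ps):
    f=lambda p:np.r_[proj("top",p)[0]-pt,proj("side",p)[0]-ps]
    s=least_squares(f,[500,100,10]);return s.x,np.abs(s.fun).max()
def w(p,T): # tin frame->world, T=x,y,yaw,z
    p=np.atleast_2d(p);c,s=np.cos(T[2]),np.sin(T[2])
    return np.c_[T[0]+c*p[:,0]-s*p[:,1],T[1]+s*p[:,0]+c*p[:,1],p[:,2]+T[3]]
E
python3 - <<'E'
from h import *
cr=lambda a,o:(np.array(a)+.5)/5.3-.5+o
ft=cr([(245,210),(318,214),(389,219),(461,224),(533,228),(604,233)],[130,145])
fs=cr([(277,393),(342,354),(407,319),(466,284),(524,251),(581,220)],[135,195])
bs=cr([(222,358),(285,322),(352,287),(411,255),(470,224),(525,195)],[135,195])
Y=[78,47,16,-16,-47,-78]
F=[(-18,y,8) for y in Y];B=[(14,y,8) for y in Y]
for a,b in zip(ft,fs):print(np.round(tri(a,b)[0],1))
lt=cr([(183,143),(645,172)],[130,145]);ls=cr([(185,215),(565,42)],[135,195])
L=[tri(a,b) for a,b in zip(lt,ls)];print("lid edge",L)
f=lambda T:np.r_[(proj("top",w(F,T))-ft).ravel(),(proj("side",w(F,T))-fs).ravel(),(proj("side",w(B,T))-bs).ravel()]
s=least_squares(f,[550,50,0,0]);T=s.x;print(T,np.abs(s.fun).max())
np.save("T.npy",T)
c,q=np.cos(T[2]),np.sin(T[2])
for l,_ in L:
    d=l[:2]-T[:2];x,y=c*d[0]+q*d[1],-q*d[0]+c*d[1];print("edge tin",x,y,l[2]-T[3],"theta",np.arctan2(l[2]-T[3]-12,39-x),np.hypot(l[2]-T[3]-12,39-x))
print("targets",w([(14,78,8),(-18,-47,8),(79,0,17)],T))
a=cr([(30,190)],[130,145])
E
```

```text
[550.1 129.    7.7]
[548.3  97.3   8.1]
[545.5  66.    8.1]
[543.2  35.    8.7]
[540.9   3.6   9.1]
[537.9 -27.3   9.6]
lid edge [(array([569.43268748, 141.68482189,  83.13921337]), np.float64(0.5862800913865556)), (array([556.33798599, -46.58261151,  78.4179941 ]), np.float64(0.6604581203696114))]
[ 5.62388320e+02  4.94065477e+01 -7.56242162e-02  7.70944527e-01] 0.7816625815162865
edge tin 0.05241078274656985 92.54674630109713 82.36826884345658 theta 1.0652835194138939 80.42765672242912
edge tin 1.2191460226495119 -96.1719237185581 77.64704956787504 theta 1.0485751856829426 75.74251147291673
targets [[582.2413744  126.12588194   8.77094453]
 [540.8888159    3.90081943   8.77094453]
 [641.16252673  43.43792751  17.77094453]]
```

The crops confirm the black tin: the half-open lid is hinged at the far (+x) side, teal is the left back pan and purple is the second pan from the right in front. The fitted pan heights (about 8-9 mm), the lid length and the 80 mm lid radius all match. The lid angle is about 1.06 rad. I'll approach with closed fingers.

```bash
G='{"dx":0.33,"dy":-0.68,"dz":0,"rz":0.0537,"grip":1}'; python3 -m creep '[{"dx":0.06,"dy":-0.125,"dz":0,"rz":0.0107,"grip":1},{"dx":0.13,"dy":-0.265,"dz":0,"rz":0.0215,"grip":1},{"dx":0.195,"dy":-0.405,"dz":0,"rz":0.0322,"grip":1},{"dx":0.265,"dy":-0.545,"dz":0,"rz":0.043,"grip":1},{"dx":0.33,"dy":-0.68,"dz":0,"rz":0.0537,"grip":1}]'
```

```text
$[0]: bad value
```

```bash
python3 -m creep '[{"dx":0.06,"dy":-0.125,"dz":0,"rx":0,"ry":0,"rz":0.0107,"grip":1},{"dx":0.13,"dy":-0.265,"dz":0,"rx":0,"ry":0,"rz":0.0215,"grip":1},{"dx":0.195,"dy":-0.405,"dz":0,"rx":0,"ry":0,"rz":0.0322,"grip":1},{"dx":0.265,"dy":-0.545,"dz":0,"rx":0,"ry":0,"rz":0.043,"grip":1},{"dx":0.33,"dy":-0.68,"dz":0,"rx":0,"ry":0,"rz":0.0537,"grip":1}]'
```

```text
clock: 0.72
eef_pos: [392.8, 321.5, 249.9]
tool_rot: [-3.141, 0.0, 3.069]
force: [0.4, 0.5, 0.3]
width: 0.1
gripper_force: 0.0
```

```bash
python3 -m creep '[{"dx":0.065,"dy":-0.136,"dz":0,"rx":0,"ry":0,"rz":0,"grip":1},{"dx":0.13,"dy":-0.272,"dz":0,"rx":0,"ry":0,"rz":0,"grip":1},{"dx":0.195,"dy":-0.408,"dz":0,"rx":0,"ry":0,"rz":0,"grip":1},{"dx":0.26,"dy":-0.543,"dz":0,"rx":0,"ry":0,"rz":0,"grip":1},{"dx":0.326,"dy":-0.678,"dz":0,"rx":0,"ry":0,"rz":0,"grip":1}]'
python3 -m creep '[{"dx":0,"dy":0,"dz":-0.08,"rx":0,"ry":0,"rz":0,"grip":1},{"dx":0,"dy":0,"dz":-0.18,"rx":0,"ry":0,"rz":0,"grip":1},{"dx":0,"dy":0,"dz":-0.28,"rx":0,"ry":0,"rz":0,"grip":1},{"dx":0,"dy":0,"dz":-0.37,"rx":0,"ry":0,"rz":0,"grip":1},{"dx":0,"dy":0,"dz":-0.42,"rx":0,"ry":0,"rz":0,"grip":1}]'
python3 - <<'E'
from cell import ctrl,get_image
import cv2
s=ctrl.read_state();print(s["clock"],s["eef_pos"],s["force"])
b=get_image("side")[:,:,::-1][165:305,125:315];cv2.imwrite("pics/side1.png",cv2.resize(b,None,fx=4.2,fy=4.2,interpolation=2))
E
```

```text
clock: 1.35
eef_pos: [523.0, 50.7, 249.9]
tool_rot: [3.141, -0.0, 3.067]
force: [0.2, 0.7, -0.1]
width: 0.2
gripper_force: 0.0
clock: 1.98
eef_pos: [521.3, 52.3, 79.9]
tool_rot: [-3.141, -0.003, 3.067]
force: [-0.6, 0.0, 0.3]
width: -0.0
gripper_force: 0.0
1.975 [521.32465335  52.32033214  79.90946846] [-0.58797584  0.00543265  0.30436856]
```

View pics/side1.png

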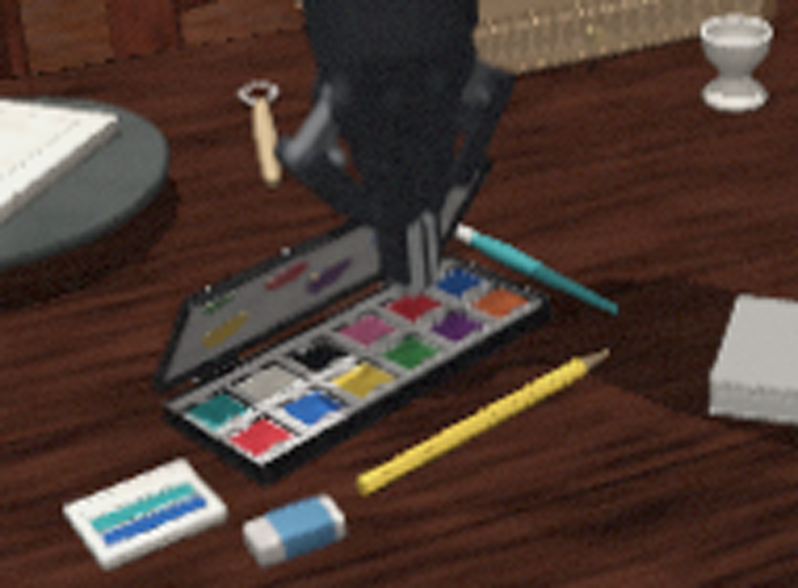

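The closed fingers stand in front of the lid, with the tips at crop (415,285) hanging clear over the pans; nothing has been disturbed. Now I push.

```bash
python3 -m creep '[{"dx":0.016,"dy":-0.001,"dz":0,"rx":0,"ry":0,"rz":0,"grip":1},{"dx":0.032,"dy":-0.002,"dz":0,"rx":0,"ry":0,"rz":0,"grip":1},{"dx":0.048,"dy":-0.004,"dz":0,"rx":0,"ry":0,"rz":0,"grip":1},{"dx":0.064,"dy":-0.005,"dz":0,"rx":0,"ry":0,"rz":0,"grip":1},{"dx":0.08,"dy":-0.006,"dz":0,"rx":0,"ry":0,"rz":0,"grip":1}]'
python3 -m creep '[{"dx":0.016,"dy":-0.001,"dz":0,"rx":0,"ry":0,"rz":0,"grip":1},{"dx":0.032,"dy":-0.002,"dz":0,"rx":0,"ry":0,"rz":0,"grip":1},{"dx":0.048,"dy":-0.004,"dz":0,"rx":0,"ry":0,"rz":0,"grip":1},{"dx":0.064,"dy":-0.005,"dz":0,"rx":0,"ry":0,"rz":0,"grip":1},{"dx":0.08,"dy":-0.006,"dz":0,"rx":0,"ry":0,"rz":0,"grip":1}]'
python3 - <<'E'
from cell import ctrl,get_image
import cv2
s=ctrl.read_state();print(s["clock"],s["eef_pos"],s["force"])
b=get_image("side")[:,:,::-1][165:305,125:315];cv2.imwrite("pics/side2.png",cv2.resize(b,None,fx=4.2,fy=4.2,interpolation=2))
E
```

```text
clock: 2.65
eef_pos: [554.5, 50.1, 82.3]
tool_rot: [-3.142, -0.001, 3.067]
force: [-1.1, 0.5, 0.9]
width: -0.0
gripper_force: 0.7
clock: 3.28
eef_pos: [587.1, 47.6, 82.0]
tool_rot: [-3.142, 0.0, 3.067]
force: [-0.7, -0.3, 0.3]
width: -0.1
gripper_force: 0.3
3.275 [587.05619761  47.60555329  81.98923032] [-0.73961741 -0.31448788  0.25468047]
```

View pics/side2.png

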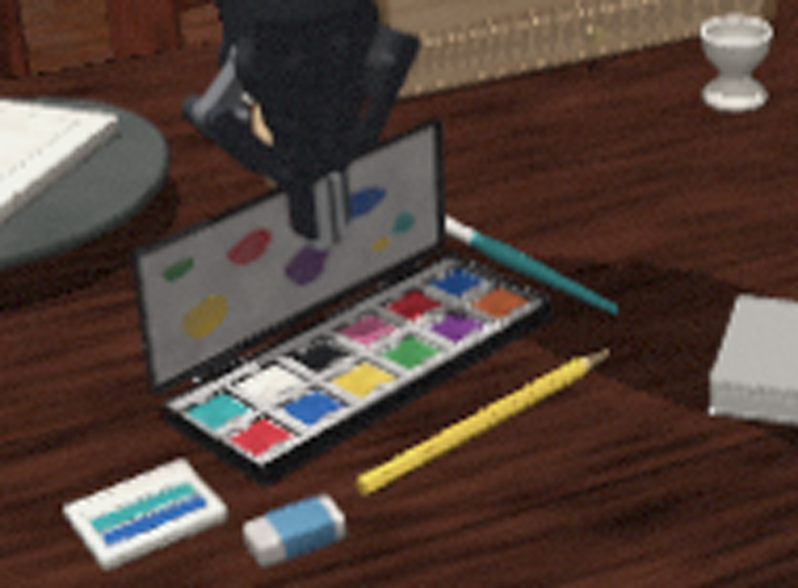

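The tin has not moved, the lid is upright and the fingertip at (320,235) is on its inner face with about 1 N. I'll follow the arc back and down.

```bash
python3 -m creep '[{"dx":0.016,"dy":-0.001,"dz":0,"rx":0,"ry":0,"rz":0,"grip":1},{"dx":0.032,"dy":-0.002,"dz":0,"rx":0,"ry":0,"rz":0,"grip":1},{"dx":0.048,"dy":-0.004,"dz":0,"rx":0,"ry":0,"rz":0,"grip":1},{"dx":0.064,"dy":-0.005,"dz":-0.002,"rx":0,"ry":0,"rz":0,"grip":1},{"dx":0.08,"dy":-0.006,"dz":-0.005,"rx":0,"ry":0,"rz":0,"grip":1}]'
python3 -m creep '[{"dx":0.012,"dy":-0.001,"dz":-0.004,"rx":0,"ry":0,"rz":0,"grip":1},{"dx":0.023,"dy":-0.002,"dz":-0.009,"rx":0,"ry":0,"rz":0,"grip":1},{"dx":0.033,"dy":-0.003,"dz":-0.015,"rx":0,"ry":0,"rz":0,"grip":1},{"dx":0.042,"dy":-0.003,"dz":-0.022,"rx":0,"ry":0,"rz":0,"grip":1},{"dx":0.05,"dy":-0.004,"dz":-0.03,"rx":0,"ry":0,"rz":0,"grip":1}]'
python3 -m creep '[{"dx":0.005,"dy":0,"dz":-0.006,"rx":0,"ry":0,"rz":0,"grip":1},{"dx":0.01,"dy":-0.001,"dz":-0.012,"rx":0,"ry":0,"rz":0,"grip":1},{"dx":0.015,"dy":-0.001,"dz":-0.018,"rx":0,"ry":0,"rz":0,"grip":1},{"dx":0.019,"dy":-0.002,"dz":-0.024,"rx":0,"ry":0,"rz":0,"grip":1},{"dx":0.022,"dy":-0.002,"dz":-0.03,"rx":0,"ry":0,"rz":0,"grip":1}]'
python3 -m creep '[{"dx":0.002,"dy":0,"dz":-0.004,"rx":0,"ry":0,"rz":0,"grip":1},{"dx":0.004,"dy":0,"dz":-0.008,"rx":0,"ry":0,"rz":0,"grip":1},{"dx":0.006,"dy":-0.001,"dz":-0.012,"rx":0,"ry":0,"rz":0,"grip":1},{"dx":0.008,"dy":-0.001,"dz":-0.016,"rx":0,"ry":0,"rz":0,"grip":1},{"dx":0.009,"dy":-0.001,"dz":-0.02,"rx":0,"ry":0,"rz":0,"grip":1}]'
python3 - <<'E'
from cell import ctrl,get_image
import cv2
s=ctrl.read_state();print(s["clock"],s["eef_pos"],s["force"])
b=get_image("side")[:,:,::-1][165:305,125:315];cv2.imwrite("pics/side3.png",cv2.resize(b,None,fx=4.2,fy=4.2,interpolation=2))
E
```

```text
clock: 3.95
eef_pos: [618.7, 45.3, 79.9]
tool_rot: [-3.142, -0.001, 3.067]
force: [-1.3, -0.0, -0.1]
width: 0.1
gripper_force: 0.5
clock: 4.58
eef_pos: [638.8, 43.7, 67.8]
tool_rot: [3.142, 0.0, 3.067]
force: [-0.1, 0.8, 0.1]
width: 0.1
gripper_force: 0.3
clock: 5.2
eef_pos: [647.6, 42.8, 55.9]
tool_rot: [3.142, 0.0, 3.067]
force: [0.8, 0.4, 0.8]
width: -0.4
gripper_force: 0.2
clock: 5.82
eef_pos: [651.1, 42.4, 48.0]
tool_rot: [-3.142, 0.0, 3.067]
force: [0.9, -0.3, -0.0]
width: 0.2
gripper_force: 0.1
5.825 [651.10188603  42.41378467  47.96833202] [ 0.93178148 -0.30030612 -0.03332598]
```

View pics/side3.png

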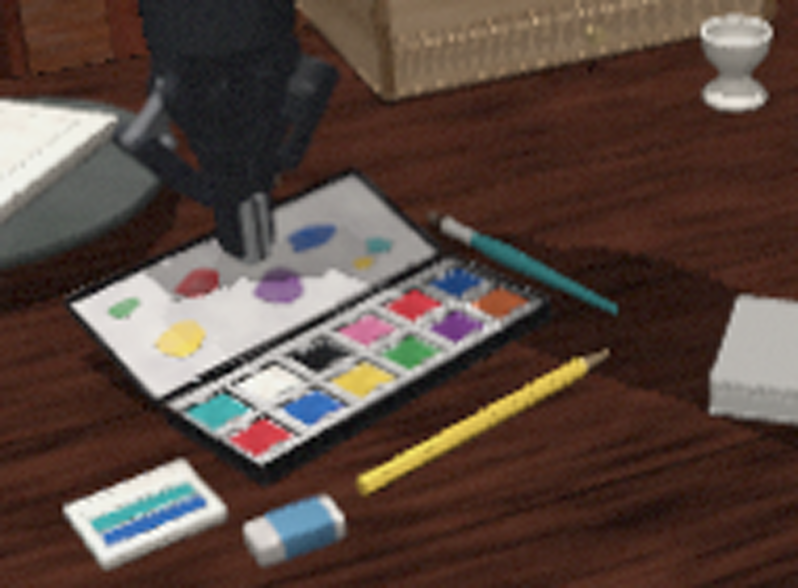

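```bash
python3 - <<'E'
from h import *
T=np.load("T.npy")
for th in(2.6,2.7,2.75,2.8,2.84,2.88):
    for d in (0,):
        P=[(39-80*np.cos(th)+d*np.sin(th),y,12+80*np.sin(th)+d*np.cos(th)) for y in(95,-95)]
        print(th,np.round((proj("side",w(P,T))-[125,165]+.5)*4.2-.5,1).tolist())
E
```

```text
2.6 [[64.7, 274.9], [359.2, 144.0]]
2.7 [[62.9, 284.7], [355.8, 153.4]]
2.75 [[62.4, 289.9], [354.5, 158.3]]
2.8 [[62.0, 295.4], [353.4, 163.5]]
2.84 [[62.0, 300.0], [352.7, 167.8]]
2.88 [[62.0, 304.6], [352.1, 172.1]]
```

The lid edge corners are at about (72,303) and (352,174), which gives an angle of about 2.8-2.88. I'll press 2 mm further to be sure.

```bash
python3 -m creep '[{"dx":0,"dy":0,"dz":-0.001,"rx":0,"ry":0,"rz":0,"grip":1},{"dx":0,"dy":0,"dz":-0.002,"rx":0,"ry":0,"rz":0,"grip":1},{"dx":0.001,"dy":0,"dz":-0.003,"rx":0,"ry":0,"rz":0,"grip":1},{"dx":0.001,"dy":0,"dz":-0.004,"rx":0,"ry":0,"rz":0,"grip":1},{"dx":0.001,"dy":0,"dz":-0.005,"rx":0,"ry":0,"rz":0,"grip":1}]'
python3 - <<'E'
from cell import ctrl,get_image
import cv2,numpy as np
F=[]
a=cv2.imread("pics/side3.png")
for i in range(4):
    im=get_image("side"); F.append(ctrl.read_state()["force"])
print(np.mean(F,0))
b=cv2.resize(im[:,:,::-1][165:305,125:315],None,fx=4.2,fy=4.2,interpolation=2);cv2.imwrite("pics/side4.png",b)
for n,(x0,x1,y0,y1) in {"lidL":(50,130,270,400),"lidR":(320,420,165,250),"body":(200,540,380,480)}.items():
    g=lambda q:cv2.cvtColor(q[y0:y1,x0:x1],cv2.COLOR_BGR2GRAY).astype(np.float32)
    print(n,cv2.phaseCorrelate(g(a),g(b)))
E
```

```text
clock: 6.5
eef_pos: [651.4, 42.5, 46.0]
tool_rot: [3.142, 0.0, 3.067]
force: [0.3, -0.4, 0.3]
width: -0.2
gripper_force: 0.0
[ 0.15540458  0.37565868 -0.44741943]
lidL ((0.1411542014453886, 4.720497163328552), 0.6757322127730758)
lidR ((0.22320337016748226, 0.3040238513551685), 0.5139817829132081)
body ((0.026123968380119322, -0.006458857940216944), 0.9199642621146308)
```

The lid is still following the finger, with negligible force and the tin body still. One more 1.6 mm.

```bash
python3 -m creep '[{"dx":0,"dy":0,"dz":-0.001,"rx":0,"ry":0,"rz":0,"grip":1},{"dx":0,"dy":0,"dz":-0.002,"rx":0,"ry":0,"rz":0,"grip":1},{"dx":0,"dy":0,"dz":-0.003,"rx":0,"ry":0,"rz":0,"grip":1},{"dx":0,"dy":0,"dz":-0.004,"rx":0,"ry":0,"rz":0,"grip":1},{"dx":0,"dy":0,"dz":-0.004,"rx":0,"ry":0,"rz":0,"grip":1}]'
python3 - <<'E'
from cell import ctrl,get_image
import cv2,numpy as np
F=[]
a=cv2.imread("pics/side4.png")
for i in range(4):
    im=get_image("side"); F.append(ctrl.read_state()["force"])
print(np.mean(F,0))
b=cv2.resize(im[:,:,::-1][165:305,125:315],None,fx=4.2,fy=4.2,interpolation=2);cv2.imwrite("pics/side5.png",b)
for n,(x0,x1,y0,y1) in {"lidL":(50,130,270,400),"lidR":(320,420,165,250),"body":(200,540,380,480)}.items():
    g=lambda q:cv2.cvtColor(q[y0:y1,x0:x1],cv2.COLOR_BGR2GRAY).astype(np.float32)
    print(n,cv2.phaseCorrelate(g(a),g(b)))
E
```

```text
clock: 7.32
eef_pos: [651.3, 42.5, 44.3]
tool_rot: [-3.142, -0.0, 3.067]
force: [-1.0, 1.2, -0.0]
width: 0.1
gripper_force: 0.0
[-0.53392517 -0.00396628 -0.0310454 ]
lidL ((0.31636226944791446, 0.5593770878733437), 0.39731491971898963)
lidR ((0.37524842315224305, 0.1668395916983627), 0.5504961797926161)
body ((-0.023894229878550277, -0.01657232437927547), 0.9250002500745985)
```

View pics/side5.png

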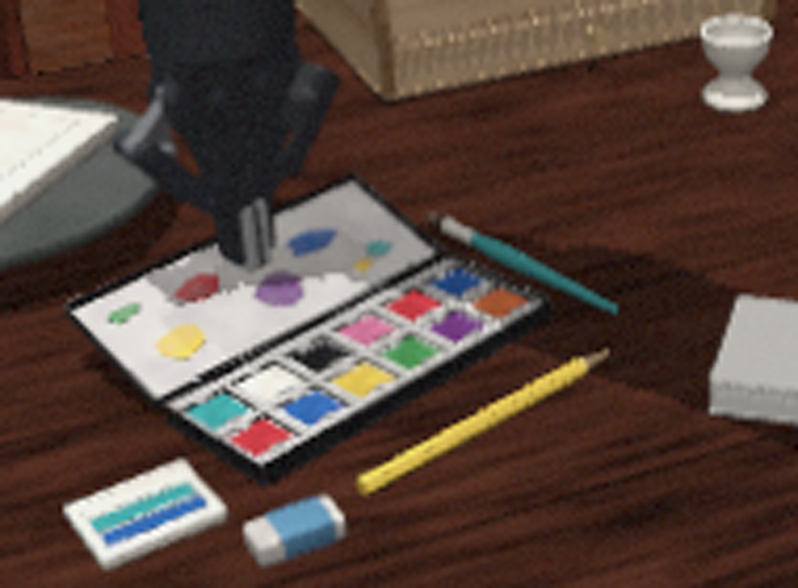

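The lid is at its stop: its edge corners are at (68,310) and (352,181), it no longer follows the finger, and the tin is flat. I'll lift and go to pan_first at (582,126).

```bash
python3 -m creep '[{"dx":0,"dy":0,"dz":0.07,"rx":0,"ry":0,"rz":0,"grip":1},{"dx":0,"dy":0,"dz":0.14,"rx":0,"ry":0,"rz":0,"grip":1},{"dx":-0.06,"dy":0.07,"dz":0.14,"rx":0,"ry":0,"rz":0,"grip":1},{"dx":-0.12,"dy":0.14,"dz":0.14,"rx":0,"ry":0,"rz":0,"grip":1},{"dx":-0.173,"dy":0.209,"dz":0.14,"rx":0,"ry":0,"rz":0,"grip":1}]'
python3 -m creep '[{"dx":0,"dy":0,"dz":-0.05,"rx":0,"ry":0,"rz":0,"grip":1},{"dx":0,"dy":0,"dz":-0.1,"rx":0,"ry":0,"rz":0,"grip":1},{"dx":0,"dy":0,"dz":-0.12,"rx":0,"ry":0,"rz":0,"grip":1},{"dx":0,"dy":0,"dz":-0.12,"rx":0,"ry":0,"rz":0,"grip":1},{"dx":0,"dy":0,"dz":-0.12,"rx":0,"ry":0,"rz":0,"grip":1}]'
python3 - <<'E'
from cell import get_image
from h import *
T=np.load("T.npy")
im=get_image("side")[:,:,::-1]
b=cv2.resize(im[165:305,125:315],None,fx=4.2,fy=4.2,interpolation=2)
cv2.imwrite("pics/side6.png",b)
t=get_image("top")[:,:,::-1];cv2.imwrite("pics/top6.png",cv2.resize(t[140:225,130:280],None,fx=5.3,fy=5.3,interpolation=2))
a=cv2.imread("pics/side5.png")
for n,(x0,x1,y0,y1) in {"lidL":(50,130,270,400),"lidR":(320,420,165,250),"body":(300,540,380,480)}.items():
    g=lambda q:cv2.cvtColor(q[y0:y1,x0:x1],cv2.COLOR_BGR2GRAY).astype(np.float32)
    print(n,cv2.phaseCorrelate(g(a),g(b)))
E
```

```text
clock: 8.15
eef_pos: [581.3, 127.0, 100.6]
tool_rot: [3.141, 0.0, 3.067]
force: [0.2, 1.0, 0.4]
width: -0.3
gripper_force: 0.0
clock: 8.78
eef_pos: [582.7, 126.1, 53.1]
tool_rot: [3.141, 0.001, 3.067]
force: [-0.9, -0.6, -0.1]
width: 0.2
gripper_force: 0.0
lidL ((-0.024517918508735193, 0.486754620083758), 0.7499792353312175)
lidR ((-0.06506031993849604, -0.13403373366727322), 0.8473102086385091)
body ((-0.032961218912845425, 0.008039527140340397), 0.7959715366363526)
```

View pics/side6.png

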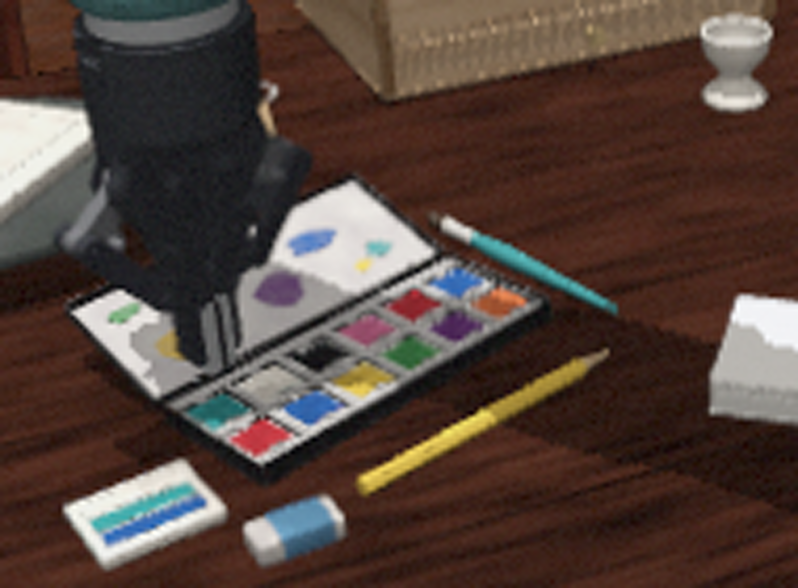

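The fingertips hang about 25 mm above the teal left back pan at (215,410), and the lid stays put. I'll hold, then go to the second pan.

```bash
python3 -m creep '[{"dx":0,"dy":0,"dz":0,"rx":0,"ry":0,"rz":0,"grip":1},{"dx":0,"dy":0,"dz":0,"rx":0,"ry":0,"rz":0,"grip":1},{"dx":0,"dy":0,"dz":0,"rx":0,"ry":0,"rz":0,"grip":1},{"dx":0,"dy":0,"dz":0,"rx":0,"ry":0,"rz":0,"grip":1},{"dx":0,"dy":0,"dz":0,"rx":0,"ry":0,"rz":0,"grip":1}]'
python3 -m creep '[{"dx":0,"dy":0,"dz":0,"rx":0,"ry":0,"rz":0,"grip":1},{"dx":0,"dy":0,"dz":0,"rx":0,"ry":0,"rz":0,"grip":1},{"dx":0,"dy":0,"dz":0,"rx":0,"ry":0,"rz":0,"grip":1},{"dx":0,"dy":0,"dz":0,"rx":0,"ry":0,"rz":0,"grip":1},{"dx":0,"dy":0,"dz":0,"rx":0,"ry":0,"rz":0,"grip":1}]'
python3 -m creep '[{"dx":-0.02,"dy":-0.06,"dz":0.02,"rx":0,"ry":0,"rz":0,"grip":1},{"dx":-0.05,"dy":-0.15,"dz":0.02,"rx":0,"ry":0,"rz":0,"grip":1},{"dx":-0.08,"dy":-0.24,"dz":0.02,"rx":0,"ry":0,"rz":0,"grip":1},{"dx":-0.103,"dy":-0.305,"dz":0.01,"rx":0,"ry":0,"rz":0,"grip":1},{"dx":-0.103,"dy":-0.305,"dz":0,"rx":0,"ry":0,"rz":0,"grip":1}]'
python3 -m creep '[{"dx":0,"dy":0,"dz":0,"rx":0,"ry":0,"rz":0,"grip":1},{"dx":0,"dy":0,"dz":0,"rx":0,"ry":0,"rz":0,"grip":1},{"dx":0,"dy":0,"dz":0,"rx":0,"ry":0,"rz":0,"grip":1},{"dx":0,"dy":0,"dz":0,"rx":0,"ry":0,"rz":0,"grip":1},{"dx":0,"dy":0,"dz":0,"rx":0,"ry":0,"rz":0,"grip":1}]'
python3 -m creep '[{"dx":0,"dy":0,"dz":0,"rx":0,"ry":0,"rz":0,"grip":1},{"dx":0,"dy":0,"dz":0,"rx":0,"ry":0,"rz":0,"grip":1},{"dx":0,"dy":0,"dz":0,"rx":0,"ry":0,"rz":0,"grip":1},{"dx":0,"dy":0,"dz":0,"rx":0,"ry":0,"rz":0,"grip":1},{"dx":0,"dy":0,"dz":0,"rx":0,"ry":0,"rz":0,"grip":1}]'
python3 -m creep '[{"dx":0.03,"dy":0.01,"dz":0.04,"rx":0,"ry":0,"rz":0,"grip":1},{"dx":0.1,"dy":0.04,"dz":0.05,"rx":0,"ry":0,"rz":0,"grip":1},{"dx":0.18,"dy":0.07,"dz":0.05,"rx":0,"ry":0,"rz":0,"grip":1},{"dx":0.25,"dy":0.098,"dz":0.04,"rx":0,"ry":0,"rz":0,"grip":1},{"dx":0.25,"dy":0.098,"dz":0.03,"rx":0,"ry":0,"rz":0,"grip":1}]'
python3 -m creep '[{"dx":0,"dy":0,"dz":0,"rx":0,"ry":0,"rz":0,"grip":1},{"dx":0,"dy":0,"dz":0,"rx":0,"ry":0,"rz":0,"grip":1},{"dx":0,"dy":0,"dz":0,"rx":0,"ry":0,"rz":0,"grip":1},{"dx":0,"dy":0,"dz":0,"rx":0,"ry":0,"rz":0,"grip":1},{"dx":0,"dy":0,"dz":0,"rx":0,"ry":0,"rz":0,"grip":1}]'
python3 - <<'E'
from cell import get_image
import cv2
im=get_image("side")[:,:,::-1]
cv2.imwrite("pics/side7.png",cv2.resize(im[165:305,125:315],None,fx=4.2,fy=4.2,interpolation=2))
E
```

```text
clock: 9.5
eef_pos: [582.1, 126.1, 52.4]
tool_rot: [3.142, -0.0, 3.067]
force: [0.0, -0.0, -0.2]
width: -0.0
gripper_force: 0.0
clock: 10.12
eef_pos: [582.1, 126.1, 52.4]
tool_rot: [3.142, -0.0, 3.067]
force: [-0.4, -0.4, 0.2]
width: 0.2
gripper_force: 0.0
clock: 10.75
eef_pos: [540.2, 1.2, 52.4]
tool_rot: [-3.14, -0.001, 3.063]
force: [-0.2, 0.6, -0.3]
width: -0.1
gripper_force: 0.0
clock: 11.38
eef_pos: [541.0, 4.3, 52.5]
tool_rot: [3.142, 0.0, 3.068]
force: [-0.0, 0.5, 0.0]
width: -0.0
gripper_force: 0.0
clock: 12.0
eef_pos: [540.9, 4.1, 52.4]
tool_rot: [3.142, -0.0, 3.067]
force: [-0.3, 0.2, -1.0]
width: -0.1
gripper_force: 0.0
clock: 12.62
eef_pos: [643.0, 44.9, 64.3]
tool_rot: [3.14, 0.003, 3.069]
force: [-0.4, 0.1, 0.0]
width: 0.1
gripper_force: 0.0
clock: 13.25
eef_pos: [640.9, 43.2, 64.6]
tool_rot: [3.142, 0.0, 3.067]
force: [-0.3, -0.5, -0.5]
width: 0.2
gripper_force: 0.0
```

View pics/side7.png

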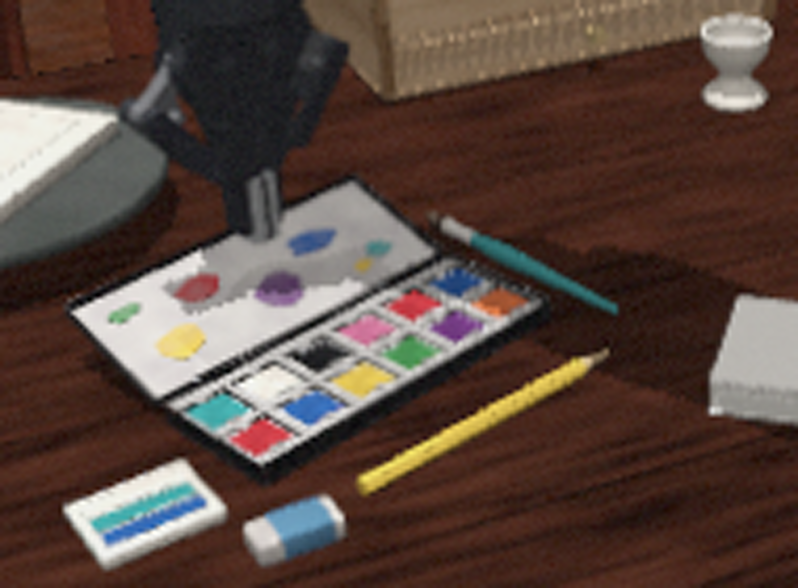

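The lid lies open, the fingertips hover above its middle at about (262,240) touching nothing, and the tin and everything round it are where they were.

```bash
python3 -c "
from cell import ctrl
print(ctrl.finish_job())"
```

```text
the job is handed in; nothing more can be done
None
```

I pushed the lid back to its stop with a fingertip, pointed for over a second at each of the two pans, and handed the job in with the fingertips still over the middle of the open lid; the last picture showed the tin and the small things beside it where they were. The verdict was not reported back.

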